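Gauge two sleeves and present the reject jar

TASK

One of the two brass sleeves has too small a bore: find out which by trying them on the gauge pin, leave the good one all the way down on the pin and put the tight one into the open red jar on the carousel. Then turn the carousel by its orange handle bar until the red jar stands squarely at the yellow pointer, and finish there still gripping the bar, holding the carousel still. Leave the other things on the bench where they are.

Things in the scene. Friction and masses are not known exactly. Their poses are not given: they have to be found in the camera images.
- sleeve_1: brass sleeve, 26 outside diameter, 50 tall, 55 to 115 g, standing upright on the bench with an open bore right through. The two sleeves look alike outside; one bore is 15 (slides over the gauge pin), the other 10 (catches on the pin's tip, underside about 34 above the pin's foot). Which of the two it is has to be found out. Origin: centre of its underside, z up along the bore
- sleeve_2: brass sleeve, 26 outside diameter, 50 tall, 55 to 115 g, standing upright on the bench with an open bore right through. The two sleeves look alike outside; one bore is 15 (slides over the gauge pin), the other 10 (catches on the pin's tip, underside about 34 above the pin's foot). Which of the two it is has to be found out. Origin: centre of its underside, z up along the bore
- pin_foot (a point): foot of the steel gauge pin, on its axis, on top of its blue block (70 x 60 x 16 tall, fixed to the bench, at any yaw up to 0.5 rad). The pin is upright, 12 diameter, 38 tall, its top 6 mm a cone narrowing to 6 diameter. A good sleeve goes down until its underside is at this point
- carousel: grey turntable, 216 diameter, with four jars and a handle; turns either way about its upright z axis with light friction (0.08 N m, stays where left) on a fixed black stand, 236 diameter. Origin: on the axis, 18 above the bench. Its -x axis points from the axis to the red jar; the other three jars are closed, 56 diameter, tops 74 above the bench
- handle (a point): centre of the orange handle bar on the carousel's axis, 111 above the bench. The bar is 70 long (along the carousel's x axis), 14 wide, 26 high (from 98 to 124 above the bench), clear of the jars below it, and is fixed to the turntable. Its orientation is the carousel's
- red_jar (a point): centre of the inner floor of the open red jar, 32 above the bench, 73 from the carousel axis. The jar is 54 outside, 48 inside diameter, its rim 72 above the bench; it is fixed to the turntable
- red_mark (a point): point on the turntable's edge outside the red jar, 105 from the axis, in the direction of the red jar
- pointer (a point): point fixed to the stand, 105 from the carousel axis in the direction of the yellow pointer that sticks out of the stand low down; the red jar is squarely at the pointer when red_mark lies at this point
- screwdriver: yellow-handled screwdriver lying on the bench (bystander, loose). Origin: about its middle, on the bench
- wrench: steel wrench lying on the bench (bystander, loose). Origin: about its middle, on the bench
- spool: red and silver solder spool, 60 dia x 30 tall (bystander, loose; size in mm). Origin: centre of its underside
- tape: yellow roll of tape lying flat, 60 dia x 18 tall (bystander, loose; size in mm). Origin: centre of its underside
- flux: white flux bottle with red cap, 40 dia x 100 tall (bystander, loose; size in mm). Origin: centre of its underside
- pot: closed clear pot with green lid, 60 dia x 60 tall (bystander, loose; size in mm). Origin: centre of its underside
- meter: yellow multimeter lying flat, 160 x 80 x 35 (bystander, loose; size in mm). Origin: centre of its underside
Not all that is in view belongs to the job. What is shaped like the sleeve_1 but purple or white is not meant.

How it is judged:
By the outcome, as a careful person would: the job done as asked, in the order asked, and still so for the second after the job is handed in, while the arm keeps its last pose, push and grip.
It also fails if it takes over 72 s, if anything falls off the work surface, if the arm or the gripper's body presses on something with over 40 N, if the wrist force passes 120 N, or if a joint passes its speed limit or range.

ROBOT

A 7-joint arm with a two-finger parallel gripper is mounted at the origin on the work surface. World frame = base frame: x ahead of the robot, y to its left, z up, the work surface at z = 0. Lengths are in m, angles in rad, forces in N, time in s.
With the tool pointing down it reaches from about 0.4 to 0.85 m from the base axis. Payload 10.4 kg.
Tool frame: the origin (TCP) lies between the finger pads, 19 mm behind the fingertips; this is the grasp point; z points along the fingers, y is the line along which they close (so a half turn about z gives the same grasp; the last joint's range is limited). The gripper opens to 87 mm and grips with 3 to 60 N. Pads are 19 mm wide; open, the fingers measure 117 mm over their backs; the gripper's body (75 mm by 190 mm) begins 51 mm behind the grasp point.
Start: joints at [1.319, 0.332, -0.065, 1.46, 0.022, 1.35, -0.088], TCP at [0.142, -0.609, 0.241] pointing down, gripper open.
Joint ranges: [-2.6, 2.6], [-0.5, 2.12], [-1.47, 1.34], [0.16, 2.42], [-1.27, 4.41], [0.06, 2.06], [-2.6, 2.6]. Speed limits (rad/s): [2.22, 2.22, 2.79, 2.79, 3.14, 3.14, 3.14].

INTERFACE

Orientations are given as a unit quaternion [x, y, z, w].
In Python, from bench import ctrl, snapshot, camera_params gives the robot as it stands.
- The arm moves only by the tool jog_arm, never from a script. Its argument "targets" is a list of rows, each an object with "translation": the shift along the tool's x, y, z in m, a list of three; "rot": the turn, a rotation vector about the tool's x, y, z in rad, a list of three; "hand": the closure, from 0 (fully open) to 1 (shut). A call has 1 to 8 rows; each row shifts and turns the commanded pose from where the row before left it, along the tool's axes as they then stand; what a row does not reach is not made up. A row lasts 1/12 s, in which the tool goes at most 41.7 mm and 7.16 degrees, less where a joint would pass 70% of its speed; a pose out of reach is approached as far as the arm can. A call with a gripper value outside its range is refused whole. The fingers move at their own pace and stop on an object; the grip force is fixed at half the most. Time passes only in rows, so rows that do not move let the fingers close. It gives the time, the measured TCP pose, the force, the opening and the grip force at its end, in the units of the state.
- ctrl.get_obs(): the state, without advancing time (a new reading comes with each control period).
- snapshot(name): name is "scene" or "top" or "wrist"; returns the picture (400x640x3 uint8, blue, green, red); there is no depth.
- camera_params(name): a dict with "mtx" (3x3 intrinsics, pixels), "R" (3x3) and "t" (3): a world point X has camera coordinates R X + t. Camera axes: x right, y down, z forward; pixel columns grow to the right and rows downward; lengths in m; the calibration is good to about 2 mm. A picture is of the moment at which its call begins: read the wrist's pose just before it. camera_params takes no time and is no camera call; for the wrist camera it gives the pose at the moment of the call.
- ctrl.hand_in(): hands the job in; it is judged then, once.
The state is a dict: "clock": time; "q": joint angles; "dq": joint speeds; "tau": joint torques, N m; "position": TCP position; "tcp_rot": TCP orientation; "force": force on the tool from outside, world axes, zero at the start; "moment": the same for the moment, N m; "gripper_width": opening from 0.0 (shut) to 1.0 (fully open); "grasp_force": force on a finger pad.
Only numpy, scipy, OpenCV 4.12 (cv2) and the standard library are available. Lean on these libraries where they do the work, as an engineer would, in place of code of your own. Each camera call takes 0.05 s, during which the arm holds its last target. There are 200 camera calls.

## Working session

There is one attempt and no reset: what is moved stays moved. The work goes in short steps, Python scripts to look and compute and a tool call to move; the robot and the scene stay as the last step left them, time stands still between calls to the robot, and variables do not carry over. Pictures are saved under pics/ and viewed, at most 13 in all, crops included, and the job is handed in when it is done.

Besides the shell and the picture viewer there is one more tool, called after "Emit:" by a JSON object that holds its "name" and its "arguments", one argument or row to a line. jog_arm: Moves the arm, as the interface text tells. Its arguments: {"type":"object","properties":{"targets":{"type":"array","items":{"type":"object","properties":{"translation":{"type":"array","items":{"type":"number"}},"rot":{"type":"array","items":{"type":"number"}},"hand":{"type":"number"}}}}},"required":["targets"]}

```bash
mkdir -p pics; ls
python3 - <<'E'
from bench import ctrl,snapshot,camera_params
import cv2,numpy as np
o=ctrl.get_obs();print({k:np.round(v,3).tolist() for k,v in o.items()})
for n in("scene","top"):
    im=snapshot(n);cv2.imwrite(f"pics/{n}0.png",im)
    p=camera_params(n);print(n,np.round(p["mtx"],1).tolist(),np.round(p["R"],3).tolist(),np.round(p["t"],3).tolist())
E
```

```text
pics
{'clock': 0.0, 'q': [1.319, 0.333, -0.065, 1.461, 0.022, 1.35, -0.088], 'dq': [-0.0, -0.0, 0.002, 0.001, -0.002, -0.0, 0.0], 'tau': [0.0, -62.325, 0.025, -38.991, -0.061, 0.04, 0.0], 'position': [0.142, -0.608, 0.24], 'tcp_rot': [0.993, 0.114, -0.0, -0.001], 'force': [-0.196, 0.194, 0.324], 'moment': [-0.024, 0.01, -0.076], 'grasp_force': 0.0, 'gripper_width': 1.003}
scene [[399.4, 0.0, 318.6], [0.0, 399.4, 197.6], [0.0, 0.0, 1.0]] [[-0.198, 0.98, -0.012], [0.657, 0.123, -0.744], [-0.728, -0.155, -0.668]] [0.083, -0.284, 1.557]
top [[459.9, 0.0, 320.0], [0.0, 459.9, 192.2], [0.0, 0.0, 1.0]] [[0.012, -1.0, 0.004], [-0.984, -0.013, -0.175], [0.175, -0.001, -0.985]] [0.026, 0.547, 1.513]
```

View pics/top0.png

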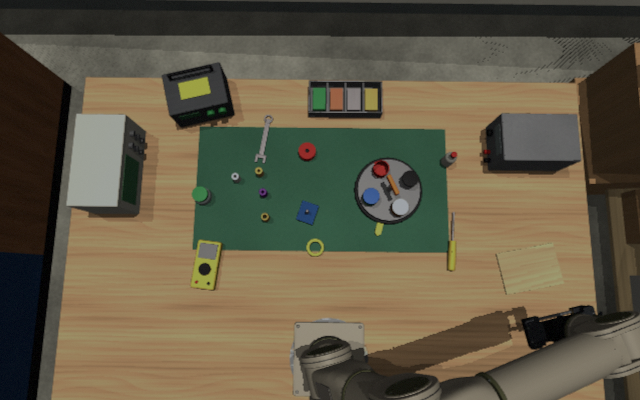

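View pics/scene0.png

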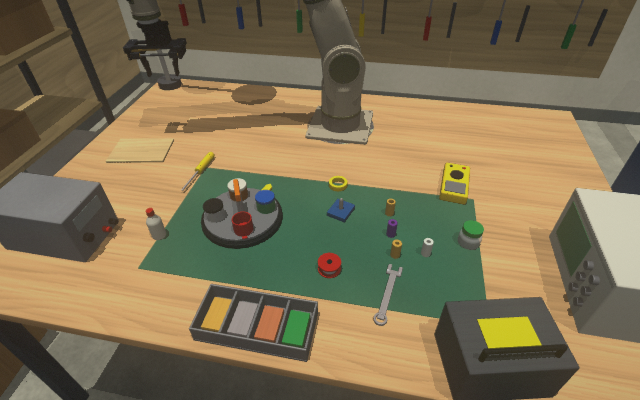

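The top view shows brass sleeves at about (259,171) and (265,217). The purple (263,192) and white (235,177) ones are decoys. The pin block is at (307,212), the carousel centre at (388,190), the red jar at (381,170) and the pointer at (379,229). I'll measure these and confirm the sleeves in one enlarged crop.

```bash
cat > h.py <<'E'
from bench import ctrl,snapshot,camera_params
import cv2,numpy as np
def ray(n,uv,z,p=None):
    p=p or camera_params(n);R,t=np.array(p["R"]),np.array(p["t"]).ravel()
    c=-R.T@t;d=R.T@np.linalg.inv(p["mtx"])@np.array([uv[0],uv[1],1.])
    return c+d*(z-c[2])/d[2]
def proj(n,X,p=None):
    p=p or camera_params(n);x=np.array(p["mtx"])@(np.array(p["R"])@np.array(X)+np.array(p["t"]).ravel());return x[:2]/x[2]
def blobs(im,lo,hi,amin=15):
    h=cv2.cvtColor(im,cv2.COLOR_BGR2HSV);m=cv2.inRange(h,np.array(lo),np.array(hi))
    n,l,s,c=cv2.connectedComponentsWithStats(m)
    return [(np.round(c[i],1).tolist(),s[i].tolist()) for i in range(1,n) if s[i][4]>=amin],l
E
python3 - <<'E'
from h import *
im=cv2.imread("pics/top0.png");sc=cv2.imread("pics/scene0.png")
for nm,lo,hi in [("brass",(12,90,60),(28,255,255)),("orange",(5,150,120),(16,255,255)),("yel",(24,150,120),(35,255,255)),("red",(0,180,60),(4,255,255)),("blue",(100,120,40),(125,255,255))]:
  for n,I in(("top",im),("scene",sc)):
    b,_=blobs(I[120:265,195:455] if n=="top" else I[165:300,150:490],lo,hi)
    off=(195,120) if n=="top" else (150,165)
    for c,s in b: 
        uv=(c[0]+off[0],c[1]+off[1]); print(nm,n,np.round(uv,1),s[2:],"z0",ray(n,uv,0)[:2].round(3),"z.05",ray(n,uv,.05)[:2].round(3),"z.11",ray(n,uv,.111)[:2].round(3))
a=cv2.resize(im[150:240,225:335],None,fx=5,fy=5,interpolation=cv2.INTER_CUBIC)[:,:]
b=cv2.resize(im[150:240,350:428],None,fx=5,fy=5,interpolation=cv2.INTER_CUBIC)
v=np.hstack([a,b]);cv2.imwrite("pics/crop1.png",v[:, :800] if v.shape[1]<=800 else cv2.resize(v,(800,int(450*800/v.shape[1]))));print(v.shape)
E
```

```text
brass top [223.4 130.1] [70, 60, 525] z0 [0.777 0.382] z.05 [0.761 0.371] z.11 [0.741 0.358]
brass top [376.4 125.6] [185, 33, 1706] z0 [ 0.801 -0.167] z.05 [ 0.784 -0.16 ] z.11 [ 0.764 -0.152]
brass top [346.  249.9] [239, 103, 3511] z0 [ 0.355 -0.058] z.05 [ 0.353 -0.055] z.11 [ 0.35  -0.052]
brass top [258.3 170.7] [8, 8, 43] z0 [0.629 0.252] z.05 [0.618 0.245] z.11 [0.604 0.237]
brass top [392.8 183.9] [12, 20, 88] z0 [ 0.588 -0.222] z.05 [ 0.578 -0.214] z.11 [ 0.566 -0.204]
brass top [264.9 216.7] [8, 8, 38] z0 [0.466 0.223] z.05 [0.46  0.217] z.11 [0.453 0.21 ]
brass top [454. 254.] [1, 21, 21] z0 [ 0.346 -0.428] z.05 [ 0.344 -0.414] z.11 [ 0.341 -0.396]
brass top [195.4 254.6] [2, 14, 20] z0 [0.333 0.456] z.05 [0.331 0.443] z.11 [0.329 0.427]
brass scene [343.6 186.2] [340, 135, 8291] z0 [0.363 0.07 ] z.05 [0.421 0.078] z.11 [0.493 0.087]
brass scene [237.6 192. ] [19, 23, 228] z0 [ 0.453 -0.256] z.05 [ 0.506 -0.229] z.11 [ 0.571 -0.195]
brass scene [390.  206.9] [11, 17, 138] z0 [0.433 0.223] z.05 [0.487 0.221] z.11 [0.554 0.219]
brass scene [151.5 240.8] [6, 16, 50] z0 [ 0.6
[... 1279 characters left out ...]
 [ 0.669 -0.404]
red top [379.8 168.9] [15, 15, 124] z0 [ 0.641 -0.177] z.05 [ 0.63 -0.17] z.11 [ 0.616 -0.162]
red scene [242.9 222. ] [19, 12, 39] z0 [ 0.577 -0.194] z.05 [ 0.623 -0.171] z.11 [ 0.678 -0.142]
red scene [328.9 261.7] [23, 18, 314] z0 [0.675 0.079] z.05 [0.714 0.086] z.11 [0.763 0.095]
blue top [370.6 195.8] [16, 16, 206] z0 [ 0.545 -0.144] z.05 [ 0.536 -0.138] z.11 [ 0.526 -0.131]
blue top [307.1 212.2] [23, 24, 339] z0 [0.484 0.077] z.05 [0.477 0.076] z.11 [0.469 0.074]
blue scene [264.2 196.2] [19, 12, 187] z0 [ 0.456 -0.167] z.05 [ 0.509 -0.145] z.11 [ 0.574 -0.118]
blue scene [340.4 209.1] [26, 20, 261] z0 [0.47  0.077] z.05 [0.522 0.084] z.11 [0.586 0.093]
(450, 940, 3)
```

View pics/crop1.png

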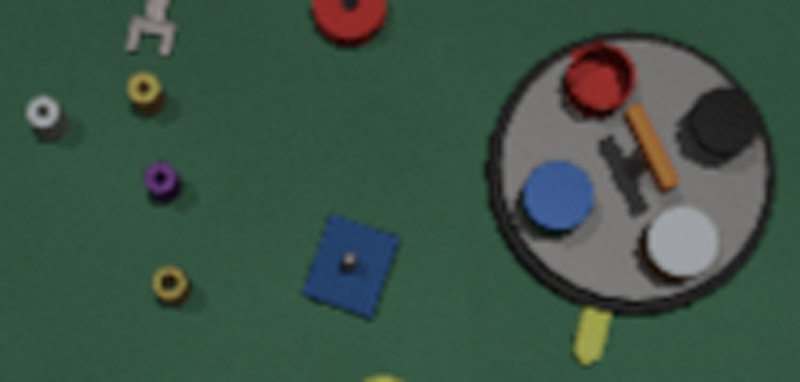

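Both brass sleeves are confirmed: in the crop they sit at (145,88) and (170,285), each hollow. The purple and white ones are excluded. The nearer sleeve's bore looks wider, so I'll try that one first. I'm moving over the bench to take a wrist look.

Emit:
{"name": "jog_arm", "arguments": {
  "targets": [
    {"translation": [0.0355, -0.018, -0.004], "rot": [0, 0, 0], "hand": 0.3},
    {"translation": [0.0355, -0.018, -0.004], "rot": [0, 0, 0], "hand": 0.3},
    {"translation": [0.0355, -0.018, -0.004], "rot": [0, 0, 0], "hand": 0.3},
    {"translation": [0.0355, -0.018, -0.004], "rot": [0, 0, 0], "hand": 0.3},
    {"translation": [0.0355, -0.018, -0.004], "rot": [0, 0, 0], "hand": 0.3},
    {"translation": [0.0355, -0.018, -0.004], "rot": [0, 0, 0], "hand": 0.3},
    {"translation": [0.0355, -0.018, -0.004], "rot": [0, 0, 0], "hand": 0.3},
    {"translation": [0.0355, -0.018, -0.004], "rot": [0, 0, 0], "hand": 0.3}
  ]
}}

```text
clock: 0.77
position: [0.3867, -0.4025, 0.2733]
tcp_rot: [0.993, 0.114, -0.0, -0.0]
force: [-0.2, -1.9, -0.2]
gripper_width: 0.703
grasp_force: 0.0
```

Emit:
{"name": "jog_arm", "arguments": {
  "targets": [
    {"translation": [0.022, -0.033, 0], "rot": [0, 0, 0], "hand": 0.3},
    {"translation": [0.022, -0.033, 0], "rot": [0, 0, 0], "hand": 0.3},
    {"translation": [0.022, -0.033, 0], "rot": [0, 0, 0], "hand": 0.3},
    {"translation": [0.022, -0.033, 0], "rot": [0, 0, 0], "hand": 0.3},
    {"translation": [0.022, -0.033, 0], "rot": [0, 0, 0], "hand": 0.3},
    {"translation": [0.022, -0.033, 0], "rot": [0, 0, 0], "hand": 0.3},
    {"translation": [0.022, -0.033, 0], "rot": [0, 0, 0], "hand": 0.3},
    {"translation": [0.022, -0.033, 0], "rot": [0, 0, 0], "hand": 0.3}
  ]
}}

```text
clock: 1.43
position: [0.4973, -0.1052, 0.2732]
tcp_rot: [0.993, 0.114, -0.0, 0.0]
force: [1.0, -0.6, 0.2]
gripper_width: 0.699
grasp_force: 0.0
```

Run:
```python
from h import *
p=camera_params("wrist");cv2.imwrite("pics/w1.png",snapshot("wrist"))
np.save("pics/w1.npy",p,allow_pickle=True)
print(np.round(p["mtx"],1).tolist(),"cam",(-np.array(p["R"]).T@np.array(p["t"]).ravel()).round(3),np.array(p["R"])[2].round(2),ctrl.get_obs()["position"])
for P in [(.46,.215,.05),(.615,.243,.05),(.475,.075,.05),(.57,-.2,.11),(.63,-.17,.07)]: print(P,proj("wrist",P,p).round(0))
```

```text
[[275.4, 0.0, 322.7], [0.0, 275.4, 200.6], [0.0, 0.0, 1.0]] cam [ 0.579 -0.086  0.417] [-0.29 -0.07 -0.95] [ 0.49964772 -0.09628876  0.27344109]
(0.46, 0.215, 0.05) [ 80. 152.]
(0.615, 0.243, 0.05) [51. 14.]
(0.475, 0.075, 0.05) [188. 164.]
(0.57, -0.2, 0.11) [422. 147.]
(0.63, -0.17, 0.07) [403.  86.]
```

View pics/w1.png

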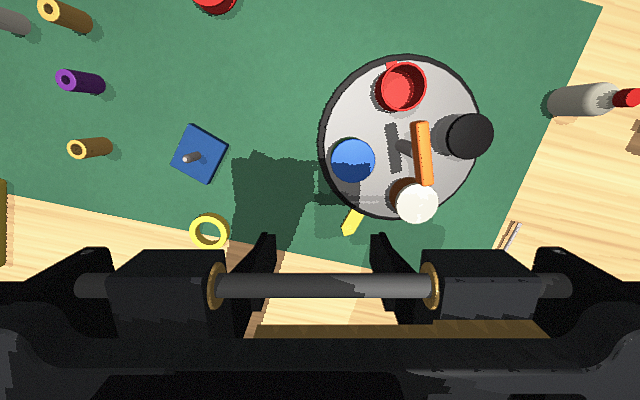

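The wrist view shows the sleeves at (82,147) and (60,12), the pin tip at (190,158), the red jar at (402,87), the bar at (423,153) and the pointer at (350,222). I'm moving closer, between the pin and the sleeves.

Emit:
{"name": "jog_arm", "arguments": {
  "targets": [
    {"translation": [-0.005, -0.033, 0.005], "rot": [0, 0, 0], "hand": 0.3},
    {"translation": [-0.005, -0.033, 0.005], "rot": [0, 0, 0], "hand": 0.3},
    {"translation": [-0.005, -0.033, 0.005], "rot": [0, 0, 0], "hand": 0.3},
    {"translation": [-0.005, -0.033, 0.005], "rot": [0, 0, 0], "hand": 0.3},
    {"translation": [-0.005, -0.033, 0.005], "rot": [0, 0, 0], "hand": 0.3},
    {"translation": [-0.005, -0.033, 0.005], "rot": [0, 0, 0], "hand": 0.3},
    {"translation": [-0.005, -0.033, 0.005], "rot": [0, 0, 0], "hand": 0.3},
    {"translation": [0, 0, 0], "rot": [0, 0, 0], "hand": 0.3}
  ]
}}

```text
clock: 2.15
position: [0.4081, 0.1154, 0.2376]
tcp_rot: [0.993, 0.118, -0.0, -0.0]
force: [-0.4, 0.4, 1.4]
gripper_width: 0.705
grasp_force: 0.0
```

Run:
```python
from h import *
p=camera_params("wrist");im=snapshot("wrist");cv2.imwrite("pics/w2.png",im)
np.save("pics/w2.npy",p,allow_pickle=True)
print("cam",(-np.array(p["R"]).T@np.array(p["t"]).ravel()).round(3),ctrl.get_obs()["position"],ctrl.get_obs()["q"])
I=im[:235]
for nm,lo,hi,z in [("brass",(12,90,60),(28,255,255),.05),("blue",(100,120,40),(125,255,255),.016),("dark",(0,0,0),(180,255,35),.05)]:
  for c,s in blobs(I,lo,hi,40 if nm!="dark" else 15)[0]: print(nm,c,s,ray("wrist",c,z,p).round(4))
```

```text
cam [0.49  0.135 0.381] [0.40944282 0.11246128 0.23794582] [ 0.44115569 -0.0970424  -0.75663462  1.92147892 -0.06862475  1.29185512
 -1.63074668]
brass [27.6, 52.6] [0, 0, 61, 100, 4037] [0.4761 0.4594 0.05  ]
brass [30.0, 102.2] [0, 94, 61, 17, 335] [0.4239 0.4607 0.05  ]
brass [11.9, 113.1] [0, 109, 29, 9, 92] [0.4067 0.4818 0.05  ]
brass [249.1, 119.5] [235, 109, 30, 23, 468] [0.4636 0.2162 0.05  ]
brass [45.5, 136.1] [32, 132, 30, 9, 58] [0.3889 0.4459 0.05  ]
brass [178.5, 198.8] [0, 139, 377, 96, 7717] [0.3478 0.2876 0.05  ]
brass [33.1, 151.2] [0, 142, 59, 17, 149] [0.367  0.4613 0.05  ]
brass [597.3, 173.3] [576, 157, 55, 43, 734] [ 0.501  -0.2073  0.05  ]
brass [22.0, 199.6] [0, 193, 55, 13, 175] [0.3004 0.4794 0.05  ]
brass [511.3, 205.8] [503, 192, 21, 32, 150] [ 0.4376 -0.1234  0.05  ]
brass [369.7, 225.7] [346, 205, 59, 30, 459] [0.3693 0.0433 0.05  ]
brass [25.1, 212.2] [0, 206, 54, 13, 188] [0.2836 0.4769 0.05  ]
blue [363.8, 129.2] [331, 94, 67, 71, 2462] [0.4837 0.0794 0.016 ]
blue [570.8, 133.6] [542, 108, 59, 52, 2334] [ 0.5411 -0.1818  0.016 ]
dark [614.1, 17.1] [611, 15, 7, 6, 16] [ 0.6542 -0.1372  0.05  ]
dark [630.6, 17.8] [619, 15, 21, 6, 48] [ 0.6577 -0.1543  0.05  ]
dark [596.7, 24.8] [588, 21, 19, 9, 44] [ 0.6436 -0.1233  0.05  ]
dark [515.2, 111.1] [493, 22, 93, 183, 1043] [ 0.5441 -0.0781  0.05  ]
dark [572.2, 36.4] [562, 31, 20, 12, 28] [ 0.6279 -0.1037  0.05  ]
dark [521.8, 123.8] [506, 44, 56, 155, 407] [ 0.533  -0.0916  0.05  ]
dark [572.9, 203.3] [552, 199, 40, 7, 58] [ 0.459  -0.1976  0.05  ]
dark [91.4, 215.0] [74, 204, 25, 28, 119] [0.2996 0.3945 0.05  ]
dark [77.1, 228.4] [68, 222, 19, 11, 40] [0.276  0.4128 0.05  ]
```

View pics/w2.png

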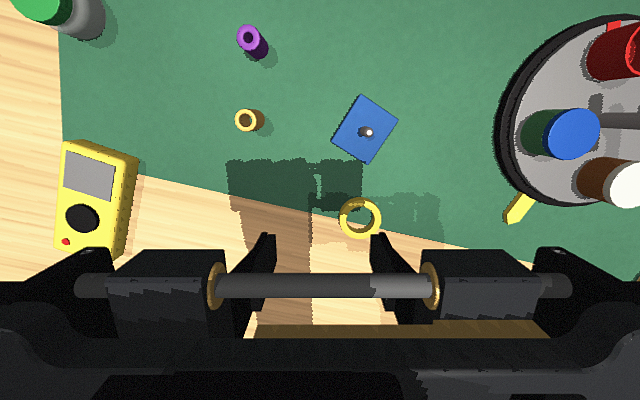

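```bash
cat >> h.py <<'E'
def tool(world,o=None):
    from scipy.spatial.transform import Rotation as Ro
    o=o or ctrl.get_obs();R=Ro.from_quat(o["tcp_rot"]).as_matrix()
    return (R.T@(np.array(world)-o["position"])).round(4), round(float(np.arctan2(R[1,0],R[0,0])),3)
E
python3 - <<'E'
from h import *
im=cv2.imread("pics/w2.png");p=np.load("pics/w2.npy",allow_pickle=True).item()
h=cv2.cvtColor(im,cv2.COLOR_BGR2HSV)
print("V ring rows");print(h[107:134:2,232:268:2,2])
s=h[120:146,355:385];print("pin S");print(s[::2,::2,1]);print(s[::2,::2,2])
E
```

```text
V ring rows
[[151 153 156 155 155 156 153 156 157 161 159 159 160 154 155 156 154 153]
 [151 155 158 152 140 238 255 255  95  92 110 106 142 167 157 154 161 161]
 [156 159 152 253 255 255 255 255 255 255  95 102 109 110 116 157 160 158]
 [152 153 255 255 255 240 172 245 255 255 255 101 104 105 109 111 164 159]
 [155 150 255 255 159  78  83  83  80 255 255 249  97 107 103 105 137 161]
 [153 159 255 255  86  94  97  95  92 116 255 255 104 101 101 107  95 154]
 [155 174 255 244  95 104 100 102 102 123 255 255 155 102 101 103  97 129]
 [155 113 255 255  94 108 105 103 104 130 255 255 134 100  95 101  97 136]
 [155 141 255 255 115  78 107 104 106  85 255 255 130  96  95  98 108 132]
 [150 150 188 255 255  83  99 102  87 255 255 255  98  98  97  97 134 130]
 [155 152 146 255 255 255 255 255 255 255 255 137  89  93  91 133 130 130]
 [151 151 154 150 240 255 255 255 255 255 185  81  79  51 134 132 134 130]
 [157 156 158 155 160 156 150 152 127 118 161 154 134 135 135 133 133 131]
 [156 155 157 157 159 152 154 152 157 155 155 157 158 133 131 130 136 133]]
pin S
[[160 160 157 157 157 162 159 1
[... 908 characters left out ...]
4 203]
 [204 203 201 202 207 203 200 201 201 201 201 199 202 201 200]
 [203 203 209 225 149 112 174 216 205 203 199 199 198 198 200]
 [200 214 100  78  81  87 111 116 113 203 194 195 200 200 200]
 [203 219  82  79  75 104 169 255 149 198 198 195 200 198 199]
 [204 119  97  75  75 111 255 255 255 154 200 193 201 198 197]
 [203 211  88  79  74  99 229 255 159 161 198 197 196 199 198]
 [198 203 101  75 218  91  81  88 125 169 193 196 194 198 197]
 [198 198 200 200 201 176 172 172 170 162 194 193 192 197 196]
 [194 195 194 196 198 202 171 166 189 197 194 193 194 194 210]
 [194 192 194 193 198 197 196 195 192 192 191 194 192 196 124]
 [191 195 191 197 195 197 197 192 194 192 193 195 190 167 164]]
```

```bash
cat >> h.py <<'E'
def ring(im,c,r=16,thr=170):
    "ellipse of a bright ring's outer contour near pixel c"
    x,y=int(c[0]),int(c[1]);v=cv2.cvtColor(im,cv2.COLOR_BGR2HSV);m=((v[...,2]>thr)&(v[...,1]>90)&(v[...,0]<35)).astype(np.uint8)[y-r:y+r,x-r:x+r]
    cs,_=cv2.findContours(m,cv2.RETR_CCOMP,cv2.CHAIN_APPROX_NONE)
    cs=sorted([k for k in cs if len(k)>9],key=len)[::-1]
    return [((e[0][0]+x-r,e[0][1]+y-r),e[1]) for e in map(cv2.fitEllipse,cs[:2])]
E
python3 - <<'E'
from h import *
im=cv2.imread("pics/w2.png");p=np.load("pics/w2.npy",allow_pickle=True).item()
h=cv2.cvtColor(im,cv2.COLOR_BGR2HSV)
for e in ring(im,(246,119)): print(np.round(e[0],2),np.round(e[1],1),ray("wrist",e[0],.05,p).round(4))
m=((h[...,2]>200)&(h[...,1]<60)).astype(np.uint8);m[:120]=0;m[146:]=0;m[:,:355]=0;m[:,385:]=0
ys,xs=np.nonzero(m);print("tip",xs.mean(),ys.mean(),len(xs),ray("wrist",(xs.mean(),ys.mean()),.054,p).round(4))
print("corner block")
m=cv2.inRange(h,(100,120,40),(125,255,255))[80:175,325:405];c=max(cv2.findContours(m,0,1)[0],key=cv2.contourArea)
r=cv2.minAreaRect(c);
b=cv2.boxPoints(r)+[325,80];P=[ray("wrist",x,.016,p) for x in b];print(np.round(P,4).tolist(),np.mean(P,0))
t=cv2.imread("pics/top0.png")
for e in ring(t,(258,171),8): print("top far",np.round(e[0],2),ray("top",e[0],.05).round(4))
for e in ring(t,(265,217),8): print("top near",np.round(e[0],2),ray("top",e[0],.05).round(4))
P=ray("wrist",ring(im,(246,119))[0][0],.05,p); P[2]=.04
o=ctrl.get_obs();print(o["position"],P,tool(P,o))
E
```

```text
[244.95 119.64] [20.4 22.1] [0.4623 0.2209 0.05  ]
[244.9  119.87] [13.4 15. ] [0.462  0.2209 0.05  ]
tip 368.90909090909093 132.0909090909091 22 [0.4826 0.0785 0.054 ]
corner block
[[0.4599, 0.1204, 0.016], [0.5244, 0.0964, 0.016], [0.5064, 0.0397, 0.016], [0.439, 0.0615, 0.016]] [0.48241157 0.07949814 0.016     ]
[0.40944282 0.11246128 0.23794582] [0.46230495 0.22085819 0.04      ] (array([ 0.0767, -0.0933,  0.1979]), 0.234)
```

Near sleeve's top centre is (0.462, 0.221) and its bore measures about 15–16, so I take this one first. Pin is at (0.4826, 0.0785), and the block centre agrees. Grasping.

Emit:
{"name": "jog_arm", "arguments": {
  "targets": [
    {"translation": [0.0256, -0.0311, 0.005], "rot": [0, 0, 0], "hand": 0.3},
    {"translation": [0.0256, -0.0311, 0.005], "rot": [0, 0, 0], "hand": 0.3},
    {"translation": [0.0256, -0.0311, 0.013], "rot": [0, 0, 0], "hand": 0.3},
    {"translation": [0, 0, 0.036], "rot": [0, 0, 0], "hand": 0.3},
    {"translation": [0, 0, 0.036], "rot": [0, 0, 0], "hand": 0.3},
    {"translation": [0, 0, 0.036], "rot": [0, 0, 0], "hand": 0.3},
    {"translation": [0, 0, 0.036], "rot": [0, 0, 0], "hand": 0.3},
    {"translation": [0, 0, 0.036], "rot": [0, 0, 0], "hand": 0.3}
  ]
}}

```text
clock: 2.87
position: [0.4645, 0.2163, 0.0333]
tcp_rot: [0.994, 0.114, -0.0, 0.0]
force: [1.3, 0.1, -0.3]
gripper_width: 0.699
grasp_force: 0.0
```

Emit:
{"name": "jog_arm", "arguments": {
  "targets": [
    {"translation": [0, 0, 0], "rot": [0, 0, 0], "hand": 0.3},
    {"translation": [0, 0, 0], "rot": [0, 0, 0], "hand": 0.6},
    {"translation": [0, 0, 0], "rot": [0, 0, 0], "hand": 1},
    {"translation": [0, 0, 0], "rot": [0, 0, 0], "hand": 1},
    {"translation": [0, 0, 0], "rot": [0, 0, 0], "hand": 1},
    {"translation": [0, 0, 0], "rot": [0, 0, 0], "hand": 1}
  ]
}}

```text
clock: 3.37
position: [0.4652, 0.2179, 0.037]
tcp_rot: [0.993, 0.114, 0.001, -0.0]
force: [-0.3, -0.4, 0.4]
gripper_width: 0.407
grasp_force: 0.0
```

Run:
```python
from h import *
p=camera_params("wrist");im=snapshot("wrist");cv2.imwrite("pics/w3.png",im)
o=ctrl.get_obs();print(o["position"],o["gripper_width"],o["grasp_force"],o["force"],tool((.4826,.0785,.1),o))
print(proj("wrist",[*o["position"][:2],.05],p))
cv2.imwrite("pics/w3c.png",cv2.resize(im[150:330,220:420],None,fx=3,fy=3))
```

```text
[0.46494808 0.21783169 0.03666784] 0.3612969537893227 0.32953990079249706 [-0.07207864 -0.13118438  1.02599244] (array([-0.0142,  0.1397, -0.0633]), 0.228)
[322.55617065 275.98660331]
```

View pics/w3c.png

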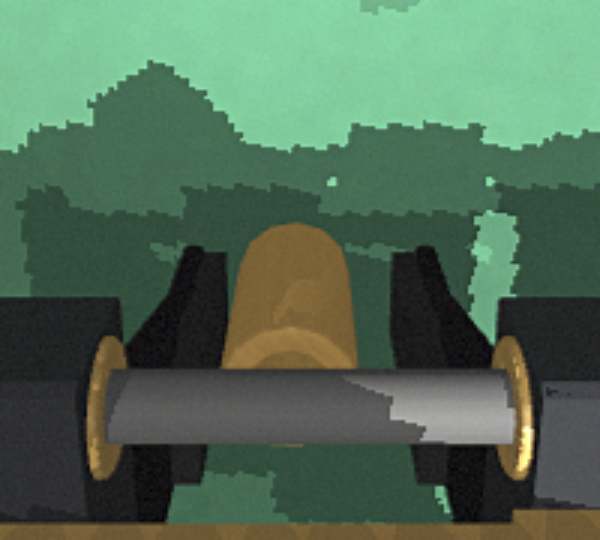

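Emit:
{"name": "jog_arm", "arguments": {
  "targets": [
    {"translation": [0, 0, 0], "rot": [0, 0, 0], "hand": 1},
    {"translation": [0, 0, 0], "rot": [0, 0, 0], "hand": 1},
    {"translation": [0, 0, 0], "rot": [0, 0, 0], "hand": 1},
    {"translation": [0, 0, 0], "rot": [0, 0, 0], "hand": 1}
  ]
}}

```text
clock: 3.75
position: [0.4647, 0.2179, 0.0362]
tcp_rot: [0.993, 0.114, 0.001, 0.0]
force: [-1.3, -1.2, 7.6]
gripper_width: 0.29
grasp_force: 30.0
```

Run:
```python
from h import *
p=camera_params("wrist");im=snapshot("wrist");cv2.imwrite("pics/w4.png",im)
o=ctrl.get_obs();print(o["position"],o["gripper_width"],o["grasp_force"],o["force"])
h=cv2.cvtColor(im,cv2.COLOR_BGR2HSV)
print(h[245:276,318:330:3,2].T); print("V row265",h[262,285:360,2])
x=np.array([proj("wrist",[*(o["position"][:2]+k*np.array([np.cos(.229),np.sin(.229)])),.05],p)[1] for k in(.010,.013,.016)]);print(x)
```

```text
[0.46465267 0.21791921 0.03623655] 0.28570041960640025 30.001295259426115 [-0.72937683 -1.43394467  7.64345631]
[[118 120 121 117 122 122 121 119 122 120 121 122 121 121 133 159 154 150
  149 151 146 143 132 121 119 119 121 105  52  53  65]
 [123 121 123 124 121 134 137 138 135 138 138 122 121 127 166 160 148 149
  146 145 144 141 121 120 123 125 125 109  52  58  66]
 [128 132 130 129 134 133 130 131 133 129 133 130 139 127 161 156 154 148
  147 141 143 137 124 125 126 128 129 113  52  59  69]
 [130 133 130 133 129 133 130 129 132 132 131 129 130 143 140 157 148 145
  148 151 144 140 121 115 116 120 123 107  53  60  67]]
V row265 [ 14  22  19  11  22  24  23  30  30  30  27  30  32  30  29  23  34 115
 120 122 124 118 122 121 121 140 151 151 154 154 153 155 153 150 145 147
 149 147 150 148 152 149 145 148 149 148 151 157 156 153 144 124 119 117
 119 120 117 116 124  56  24  25  29  24  29  28  29  25  30  27  28  20
  25  23  23]
[259.96364984 254.89749667 249.768291  ]
```

Emit:
{"name": "jog_arm", "arguments": {
  "targets": [
    {"translation": [0, 0, -0.033], "rot": [0, 0, 0], "hand": 1},
    {"translation": [0, 0, -0.033], "rot": [0, 0, 0], "hand": 1},
    {"translation": [0, 0, -0.033], "rot": [0, 0, 0], "hand": 1},
    {"translation": [-0.018, 0.028, 0], "rot": [0, 0, 0], "hand": 1},
    {"translation": [-0.018, 0.028, 0], "rot": [0, 0, 0], "hand": 1},
    {"translation": [-0.018, 0.028, 0], "rot": [0, 0, 0], "hand": 1},
    {"translation": [-0.018, 0.028, 0], "rot": [0, 0, 0], "hand": 1},
    {"translation": [-0.018, 0.028, 0], "rot": [0, 0, 0], "hand": 1}
  ]
}}

```text
clock: 4.47
position: [0.4073, 0.0596, 0.1345]
tcp_rot: [0.993, 0.114, 0.0, 0.0]
force: [0.8, -1.1, -2.2]
gripper_width: 0.29
grasp_force: 30.0
```

Emit:
{"name": "jog_arm", "arguments": {
  "targets": [
    {"translation": [0, 0, 0], "rot": [0, 0, 0], "hand": 1},
    {"translation": [0, 0, 0], "rot": [0, 0, 0], "hand": 1}
  ]
}}

```text
clock: 4.63
position: [0.4078, 0.0591, 0.1346]
tcp_rot: [0.994, 0.112, 0.0, 0.001]
force: [1.4, 0.5, -0.1]
gripper_width: 0.289
grasp_force: 30.0
```

```bash
cat >> h.py <<'E'
def pinlook(name):
    p=camera_params("wrist");im=snapshot("wrist");cv2.imwrite(f"pics/{name}.png",im);o=ctrl.get_obs()
    h=cv2.cvtColor(im,cv2.COLOR_BGR2HSV);a,b=proj("wrist",(.4826,.0785,.054),p).astype(int);r=14
    m=((h[...,1]<80)).astype(np.uint8)[b-r:b+r,a-r:a+r]
    n,l,s,c=cv2.connectedComponentsWithStats(m)
    print("exp",a,b,o["position"],o["force"].round(1) if hasattr(o["force"],"round") else o["force"])
    for i in range(1,n):
        if s[i][4]>10: print(c[i]+[a-r,b-r],s[i].tolist())
    v=((h[...,1]<60)&(h[...,2]>190)).astype(np.uint8)[b-r:b+r,a-r:a+r];ys,xs=np.nonzero(v)
    uv=(xs.mean()+a-r,ys.mean()+b-r);print("bright",uv,len(xs),ray("wrist",uv,.054,p).round(4))
    return p,im,o
E
python3 - <<'E'
from h import *
p,im,o=pinlook("w5")
print(tool((.4845,.079,.13),o))
cv2.imwrite("pics/w5c.png",cv2.resize(im[60:330,220:420],None,fx=2.2,fy=2.2,interpolation=cv2.INTER_CUBIC))
E
```

```text
exp 319 122 [0.4082692  0.06063037 0.13465934] [ 0.7  0.6 -1.4]
[319.5297619  122.85119048] [8, 8, 14, 15, 168]
bright (np.float64(319.64150943396226), np.float64(123.32075471698113)) 53 [0.4822 0.0785 0.054 ]
(array([ 0.0784, -0.0007,  0.0047]), 0.228)
```

View pics/w5c.png

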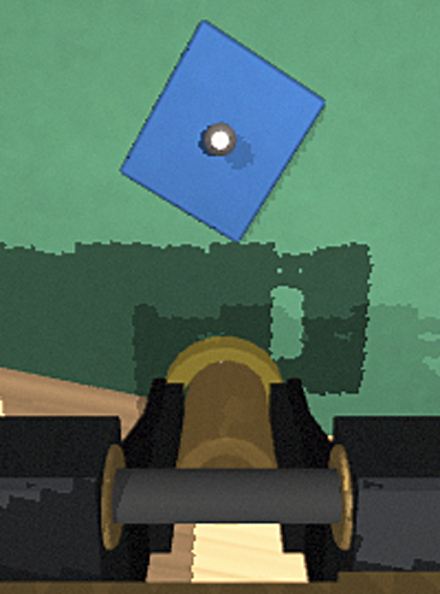

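Pin re-measured at (0.4822, 0.0785). I'm moving over it and lowering to just above the tip.

Emit:
{"name": "jog_arm", "arguments": {
  "targets": [
    {"translation": [0.026, 0, 0], "rot": [0, 0, 0], "hand": 1},
    {"translation": [0.026, 0, 0], "rot": [0, 0, 0], "hand": 1},
    {"translation": [0.026, -0.0006, 0], "rot": [0, 0, 0], "hand": 1},
    {"translation": [0, 0, 0.02], "rot": [0, 0, 0], "hand": 1},
    {"translation": [0, 0, 0.018], "rot": [0, 0, 0], "hand": 1},
    {"translation": [0, 0, 0], "rot": [0, 0, 0], "hand": 1},
    {"translation": [0, 0, 0], "rot": [0, 0, 0], "hand": 1}
  ]
}}

```text
clock: 5.27
position: [0.4835, 0.0806, 0.096]
tcp_rot: [0.993, 0.115, -0.001, -0.001]
force: [-0.3, -0.2, -1.1]
gripper_width: 0.291
grasp_force: 30.0
```

Emit:
{"name": "jog_arm", "arguments": {
  "targets": [
    {"translation": [0, 0, 0.006], "rot": [0, 0, 0], "hand": 1},
    {"translation": [0, 0, 0.006], "rot": [0, 0, 0], "hand": 1},
    {"translation": [0, 0, 0.006], "rot": [0, 0, 0], "hand": 1},
    {"translation": [0, 0, 0], "rot": [0, 0, 0], "hand": 1}
  ]
}}

```text
clock: 5.6
position: [0.4836, 0.079, 0.0777]
tcp_rot: [0.993, 0.114, -0.0, 0.0]
force: [-0.9, 0.1, -1.5]
gripper_width: 0.288
grasp_force: 30.0
```

Its underside is already at about 0.0415, below the catch height of 0.050, with no reaction force. This is the good sleeve, so I continue down.

Emit:
{"name": "jog_arm", "arguments": {
  "targets": [
    {"translation": [0, 0, 0.008], "rot": [0, 0, 0], "hand": 1},
    {"translation": [0, 0, 0.008], "rot": [0, 0, 0], "hand": 1},
    {"translation": [0, 0, 0.006], "rot": [0, 0, 0], "hand": 1},
    {"translation": [0, 0, 0.003], "rot": [0, 0, 0], "hand": 1},
    {"translation": [0, 0, 0], "rot": [0, 0, 0], "hand": 1},
    {"translation": [0, 0, 0], "rot": [0, 0, 0], "hand": 1}
  ]
}}

```text
clock: 6.1
position: [0.484, 0.0793, 0.0533]
tcp_rot: [0.993, 0.114, -0.0, -0.0]
force: [1.1, -0.1, -0.9]
gripper_width: 0.291
grasp_force: 30.0
```

Emit:
{"name": "jog_arm", "arguments": {
  "targets": [
    {"translation": [0, 0, 0.002], "rot": [0, 0, 0], "hand": 1},
    {"translation": [0, 0, 0], "rot": [0, 0, 0], "hand": 1},
    {"translation": [0, 0, 0], "rot": [0, 0, 0], "hand": 0.3},
    {"translation": [0, 0, 0], "rot": [0, 0, 0], "hand": 0.3},
    {"translation": [0, 0, 0], "rot": [0, 0, 0], "hand": 0.3},
    {"translation": [0, 0, 0], "rot": [0, 0, 0], "hand": 0.3}
  ]
}}

```text
clock: 6.6
position: [0.4841, 0.0792, 0.0514]
tcp_rot: [0.993, 0.114, 0.0, 0.0]
force: [-0.5, 0.1, -0.9]
gripper_width: 0.507
grasp_force: 0.0
```

Emit:
{"name": "jog_arm", "arguments": {
  "targets": [
    {"translation": [0, 0, -0.02], "rot": [0, 0, 0], "hand": 0.3},
    {"translation": [0, 0, -0.04], "rot": [0, 0, 0], "hand": 0.3},
    {"translation": [0, 0, -0.04], "rot": [0, 0, 0], "hand": 0.3},
    {"translation": [0, 0, -0.04], "rot": [0, 0, 0], "hand": 0.3},
    {"translation": [0.022, -0.033, 0], "rot": [0, 0, 0], "hand": 0.3},
    {"translation": [0.022, -0.033, 0], "rot": [0, 0, 0], "hand": 0.3},
    {"translation": [0.022, -0.033, 0], "rot": [0, 0, 0], "hand": 0.3},
    {"translation": [0.022, -0.033, 0], "rot": [0, 0, 0], "hand": 0.3}
  ]
}}

```text
clock: 7.27
position: [0.5407, 0.2288, 0.1916]
tcp_rot: [0.994, 0.113, 0.0, 0.0]
force: [0.3, -0.1, 0.5]
gripper_width: 0.697
grasp_force: 0.0
```

Emit:
{"name": "jog_arm", "arguments": {
  "targets": [
    {"translation": [0, 0, 0], "rot": [0, 0, 0], "hand": 0.3},
    {"translation": [0, 0, 0], "rot": [0, 0, 0], "hand": 0.3}
  ]
}}

```text
clock: 7.43
position: [0.5391, 0.2307, 0.1907]
tcp_rot: [0.993, 0.116, -0.001, -0.001]
force: [0.4, 0.3, 1.3]
gripper_width: 0.698
grasp_force: 0.0
```

Run:
```python
from h import *
o=ctrl.get_obs();p=camera_params("wrist");im=snapshot("wrist")
t=snapshot("top");s=snapshot("scene");cv2.imwrite("pics/t6.png",t);cv2.imwrite("pics/s6.png",s)
cv2.imwrite("pics/w6.png",im)
e=proj("wrist",(.618,.246,.05),p);print("exp",e,o["position"],o["q"].round(2))
for k in blobs(im[:240],(12,90,60),(28,255,255),60)[0]: print(k,ray("wrist",k[0],.05,p).round(4))
for e in ring(im,e,24): print(np.round(e[0],2),np.round(e[1],1),ray("wrist",e[0],.05,p).round(4),tool([*ray("wrist",e[0],.05,p)[:2],.046],o))
# scene: sleeve on pin, top expected
for z in(.016,.066): print(z,proj("scene",(.4822,.0785,z)).round(1),proj("top",(.4822,.0785,z)).round(1))
a=cv2.resize(im[:240],None,fx=1.25,fy=1.25);b=cv2.resize(s[175:235,300:440],(560,240),interpolation=cv2.INTER_CUBIC)
c=np.zeros((545,800,3),np.uint8);c[:300]=a;c[303:543,:560]=b;cv2.imwrite("pics/v6.png",c)
```

```text
exp [326.46039264 117.54510212] [0.53909538 0.23074682 0.19074473] [ 0.2   0.41 -0.86  1.6   0.32  1.28 -2.05]
([82.9, 8.9], [1, 0, 129, 32, 1641]) [0.6577 0.4784 0.05  ]
([619.3, 4.7], [584, 0, 56, 15, 443]) [0.7704 0.0173 0.05  ]
([51.7, 36.7], [0, 4, 129, 68, 3118]) [0.6285 0.5067 0.05  ]
([31.7, 63.3], [0, 54, 75, 20, 144]) [0.6013 0.5262 0.05  ]
([54.0, 101.6], [0, 85, 128, 39, 894]) [0.5709 0.5077 0.05  ]
([48.2, 156.3], [0, 103, 126, 104, 4884]) [0.5142 0.5164 0.05  ]
([325.0, 118.5], [314, 102, 26, 27, 118]) [0.6168 0.2472 0.05  ]
([13.5, 205.2], [0, 197, 37, 17, 147]) [0.4498 0.5566 0.05  ]
([84.7, 207.1], [34, 196, 91, 22, 318]) [0.4657 0.4809 0.05  ]
([21.5, 224.8], [0, 217, 49, 15, 127]) [0.4276 0.5502 0.05  ]
([102.7, 226.7], [73, 222, 52, 10, 122]) [0.4464 0.4618 0.05  ]
[326.09 115.12] [24.4 25.8] [0.6201 0.2469 0.05  ] (array([0.0828, 0.0033, 0.1446]), 0.233)
[326.21 115.22] [11.4 11.7] [0.6201 0.2468 0.05  ] (array([0.0827, 0.0034, 0.1446]), 0.233)
0.016 [340.4 208. ] [306.6 212.1]
0.066 [340.8 195.4] [306.2 210.1]
```

View pics/v6.png

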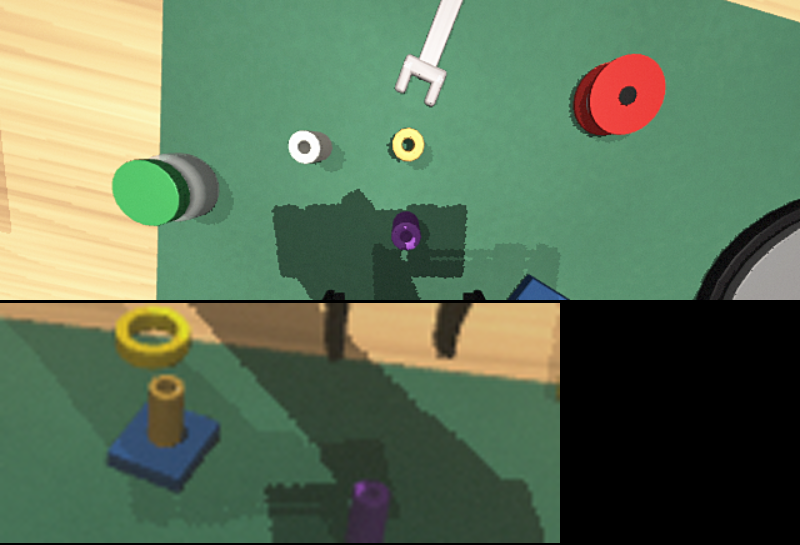

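The good sleeve is fully down on the pin in the scene crop. The far sleeve's ring is at wrist pixel (326,115) → (0.620, 0.247). Its bore/outer ratio is about 0.46, so it's the tight one, next to the white decoy. Grasping it high so it can go deep into the jar.

Emit:
{"name": "jog_arm", "arguments": {
  "targets": [
    {"translation": [0.0275, 0.001, 0], "rot": [0, 0, 0], "hand": 0.3},
    {"translation": [0.0275, 0.001, 0], "rot": [0, 0, 0], "hand": 0.3},
    {"translation": [0.0275, 0.001, 0.024], "rot": [0, 0, 0], "hand": 0.3},
    {"translation": [0, 0, 0.03], "rot": [0, 0, 0], "hand": 0.3},
    {"translation": [0, 0, 0.03], "rot": [0, 0, 0], "hand": 0.3},
    {"translation": [0, 0, 0.03], "rot": [0, 0, 0], "hand": 0.3},
    {"translation": [0, 0, 0.03], "rot": [0, 0, 0], "hand": 0.3},
    {"translation": [0, 0, 0], "rot": [0, 0, 0], "hand": 0.7}
  ]
}}

```text
clock: 8.25
position: [0.6183, 0.2396, 0.0415]
tcp_rot: [0.994, 0.113, -0.004, 0.002]
force: [-1.2, -1.2, -0.6]
gripper_width: 0.67
grasp_force: 0.0
```

Emit:
{"name": "jog_arm", "arguments": {
  "targets": [
    {"translation": [0, 0, 0], "rot": [0, 0, 0], "hand": 1},
    {"translation": [0, 0, 0], "rot": [0, 0, 0], "hand": 1},
    {"translation": [0, 0, 0], "rot": [0, 0, 0], "hand": 1},
    {"translation": [0, 0, 0], "rot": [0, 0, 0], "hand": 1},
    {"translation": [0, 0, 0], "rot": [0, 0, 0], "hand": 1},
    {"translation": [0, 0, 0], "rot": [0, 0, 0], "hand": 1},
    {"translation": [0, 0, 0], "rot": [0, 0, 0], "hand": 1},
    {"translation": [0, 0, 0], "rot": [0, 0, 0], "hand": 1}
  ]
}}

```text
clock: 8.92
position: [0.6215, 0.2438, 0.0486]
tcp_rot: [0.993, 0.114, 0.001, -0.0]
force: [-0.3, -0.8, 6.7]
gripper_width: 0.287
grasp_force: 29.8
```

Emit:
{"name": "jog_arm", "arguments": {
  "targets": [
    {"translation": [0, 0, -0.03], "rot": [0, 0, 0], "hand": 1},
    {"translation": [0, 0, -0.038], "rot": [0, 0, 0], "hand": 1},
    {"translation": [0, 0, -0.038], "rot": [0, 0, 0], "hand": 1},
    {"translation": [0, 0, -0.038], "rot": [0, 0, 0], "hand": 1},
    {"translation": [-0.02, 0.033, -0.005], "rot": [0, 0, 0], "hand": 1},
    {"translation": [-0.02, 0.033, -0.005], "rot": [0, 0, 0], "hand": 1},
    {"translation": [-0.02, 0.033, -0.005], "rot": [0, 0, 0], "hand": 1},
    {"translation": [-0.02, 0.033, -0.005], "rot": [0, 0, 0], "hand": 1}
  ]
}}

```text
clock: 9.58
position: [0.5719, 0.0954, 0.2115]
tcp_rot: [0.993, 0.114, -0.0, 0.0]
force: [0.9, -0.6, 0.1]
gripper_width: 0.287
grasp_force: 29.7
```

Emit:
{"name": "jog_arm", "arguments": {
  "targets": [
    {"translation": [-0.02, 0.033, 0], "rot": [0, 0, 0], "hand": 1},
    {"translation": [-0.02, 0.033, 0], "rot": [0, 0, 0], "hand": 1},
    {"translation": [-0.02, 0.033, 0], "rot": [0, 0, 0], "hand": 1},
    {"translation": [-0.02, 0.033, 0], "rot": [0, 0, 0], "hand": 1},
    {"translation": [-0.02, 0.033, 0], "rot": [0, 0, 0], "hand": 1},
    {"translation": [-0.02, 0.033, 0], "rot": [0, 0, 0], "hand": 1},
    {"translation": [-0.02, 0.033, 0], "rot": [0, 0, 0], "hand": 1},
    {"translation": [0, 0, 0], "rot": [0, 0, 0], "hand": 1}
  ]
}}

```text
clock: 10.25
position: [0.4859, -0.1683, 0.2111]
tcp_rot: [0.994, 0.109, -0.001, 0.001]
force: [0.7, -0.7, 0.4]
gripper_width: 0.286
grasp_force: 29.7
```

Emit:
{"name": "jog_arm", "arguments": {
  "targets": [
    {"translation": [0, 0, 0], "rot": [0, 0, 0], "hand": 1},
    {"translation": [0, 0, 0], "rot": [0, 0, 0], "hand": 1}
  ]
}}

```text
clock: 10.42
position: [0.489, -0.1593, 0.2115]
tcp_rot: [0.993, 0.114, 0.0, -0.0]
force: [-0.8, -0.1, -0.6]
gripper_width: 0.285
grasp_force: 29.7
```

Run:
```python
from h import *
p=camera_params("wrist");im=snapshot("wrist");cv2.imwrite("pics/w7.png",im);np.save("pics/w7.npy",p,allow_pickle=True)
o=ctrl.get_obs();print(o["position"],o["gripper_width"],o["q"].round(2),tool((.6,0,0),o)[1])
```

```text
[ 0.48924895 -0.1586149   0.21153972] 0.2867495140013203 [ 0.9   0.18 -0.74  1.76  0.12  1.25 -1.21] 0.23
```

View pics/w7.png

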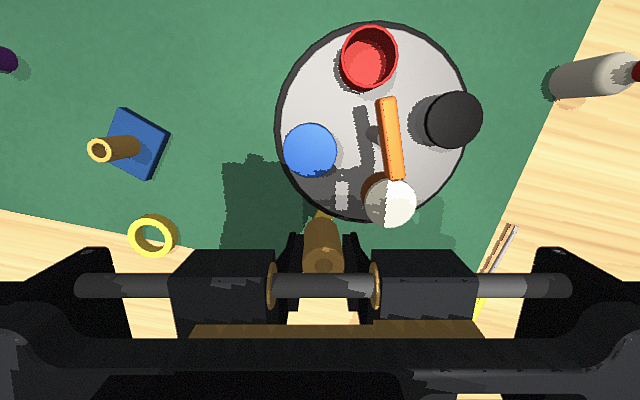

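The view shows the red jar rim at (370,57), the blue lid at (310,150), the black lid at (455,120), the white lid at (390,203) and the bar from (386,97) to (395,180). Now measuring the axis, the jar direction and the pointer.

```bash
cat > car.py <<'E'
from h import *
def big(m,x0,y0,x1,y1):
    k=np.zeros_like(m);k[y0:y1,x0:x1]=m[y0:y1,x0:x1]
    return max(cv2.findContours(k,cv2.RETR_EXTERNAL,cv2.CHAIN_APPROX_NONE)[0],key=cv2.contourArea)
def flat(n,c,z,p): return np.array([ray(n,q[0],z,p)[:2] for q in c.astype(float)],np.float32)
def circ(P):
    A=np.c_[2*P,np.ones(len(P))];s=np.linalg.lstsq(A,(P**2).sum(1),rcond=None)[0];return s[:2].round(4),round(float(np.sqrt(s[2]+s[0]**2+s[1]**2)),4)
def hull(c): return cv2.convexHull(c)
E
python3 - <<'E'
from car import *
im=cv2.imread("pics/w7.png");p=np.load("pics/w7.npy",allow_pickle=True).item();h=cv2.cvtColor(im,cv2.COLOR_BGR2HSV)
red=cv2.inRange(h,(0,120,60),(6,255,255))|cv2.inRange(h,(174,120,60),(180,255,255))
c=big(red,335,15,405,95);P=flat("wrist",c,.072,p);print("red outer (rim+wall)",circ(P),cv2.minEnclosingCircle(P))
e=cv2.fitEllipse(c);print(e)
blue=cv2.inRange(h,(100,100,150),(125,255,255));print("blue",circ(flat("wrist",big(blue,275,110,345,190),.074,p)))
org=cv2.inRange(h,(5,120,200),(20,255,255));c=big(org,370,90,410,190);r=cv2.minAreaRect(flat("wrist",c,.124,p)*1000);print("bar",r)
print(h[140,370:412].tolist())
white=cv2.inRange(h,(0,0,190),(180,60,255));c=big(white,350,170,420,235);P=flat("wrist",c,.074,p);print("white",circ(P),cv2.minEnclosingCircle(P))
blk=cv2.inRange(h,(0,0,0),(180,255,60))
# dark stand outer edge: green->black
green=cv2.inRange(h,(60,60,60),(90,255,255))
m=cv2.bitwise_not(green);c=hull(big(m,265,10,345,130));
t=cv2.imread("pics/top0.png");ht=cv2.cvtColor(t,cv2.COLOR_BGR2HSV)
mt=cv2.bitwise_not(cv2.inRange(ht,(60,60,30),(90,255,255)));c=hull(big(mt,345,150,430,222)); P=flat("top",c,.009,None);print("stand top",circ(P),P.shape)
g=cv2.inRange(ht,(0,0,95),(180,45,150));c=hull(big(g,350,150,430,226));print("table top",circ(flat("top",c,.018,None)))
for n,I,box in(("top",t,(365,215,395,240)),("w1",cv2.imread("pics/w1.png"),(330,200,375,240)),("w2",cv2.imread("pics/w2.png"),(495,180,545,228))):
    H=cv2.cvtColor(I,cv2.COLOR_BGR2HSV);m=cv2.inRange(H,(22,130,100),(35,255,255));c=big(m,*box);q=None if n=="top" else np.load(f"pics/{n}.npy",allow_pickle=True).item()
    F=flat("top" if n=="top" else "wrist",c,.008,q)
    print("ptr",n,cv2.contourArea(c),cv2.boundingRect(c),cv2.minAreaRect(F*1000), F.mean(0))
E
```

```text
red outer (rim+wall) (array([ 0.628 , -0.1698]), 0.0272) ((0.6276946067810059, -0.16863621771335602), 0.02942558377981186)
((367.9442138671875, 57.18698501586914), (56.284976959228516, 68.11805725097656), 23.4177303314209)
blue (array([ 0.5343, -0.1348]), 0.026)
bar ((563.8167724609375, -200.94448852539062), (67.88225555419922, 12.909518241882324), 24.90178871154785)
[[0, 12, 66], [0, 15, 66], [11, 28, 72], [176, 25, 72], [11, 30, 69], [12, 18, 72], [0, 8, 64], [5, 14, 111], [0, 4, 130], [13, 82, 115], [11, 198, 102], [12, 204, 105], [11, 196, 103], [10, 186, 103], [10, 189, 139], [10, 192, 243], [14, 172, 255], [8, 202, 183], [19, 153, 251], [20, 149, 253], [20, 150, 252], [20, 152, 251], [19, 152, 251], [20, 154, 251], [19, 153, 251], [19, 154, 251], [19, 158, 251], [18, 159, 251], [18, 164, 251], [15, 175, 253], [14, 192, 255], [7, 50, 199], [70, 4, 215], [20, 10, 219], [15, 12, 218], [20, 11, 216], [18, 12, 215], [15, 12, 216], [12, 12, 214], [15, 14, 214], [23, 11, 216], [20, 11, 216]]
white (array([ 0.5047, -0.2418]), 0.0247) ((0.5049417614936829, -0.24202260375022888), 0.03547915816307068)
stand top (array([ 0.5642, -0.2027]), 0.1169) (32, 2)
table top (array([ 0.5652, -0.2039]), 0.1061)
ptr top 33.5 (375, 223, 9, 9) ((434.85162353515625, -170.69601440429688), (20.56663703918457, 28.8478946685791), 71.21366119384766) [ 0.4357695  -0.17051613]
ptr w1 311.5 (341, 209, 23, 27) ((426.8377380371094, -167.45823669433594), (22.7285099029541, 45.61130905151367), 75.73871612548828) [ 0.42903012 -0.16810626]
ptr w2 486.0 (503, 192, 33, 33) ((427.8471374511719, -165.7237548828125), (28.848407745361328, 47.293277740478516), 76.2269287109375) [ 0.43254355 -0.16742878]
```

Axis is about (0.564, −0.2015), jar centre (0.629, −0.170) at 25°, and pointer direction about 165.8°. Sizes check out: bar 68×13, jar radius 72, stand radius 117. Moving over the jar and aligning the fingers tangentially.

Emit:
{"name": "jog_arm", "arguments": {
  "targets": [
    {"translation": [0.0334, 0.0107, 0], "rot": [0, 0, 0], "hand": 1},
    {"translation": [0.0334, 0.0107, 0], "rot": [0, 0, 0], "hand": 1},
    {"translation": [0.0334, 0.0107, 0], "rot": [0, 0, 0], "hand": 1},
    {"translation": [0.0334, 0.0107, 0], "rot": [0, 0, 0], "hand": 1},
    {"translation": [0, 0, 0], "rot": [0, 0, -0.104], "hand": 1},
    {"translation": [0, 0, 0], "rot": [0, 0, -0.104], "hand": 1},
    {"translation": [0, 0, 0.02], "rot": [0, 0, 0], "hand": 1},
    {"translation": [0, 0, 0], "rot": [0, 0, 0], "hand": 1}
  ]
}}

```text
clock: 11.13
position: [0.6282, -0.1691, 0.1882]
tcp_rot: [0.976, 0.218, -0.002, -0.001]
force: [-0.5, -0.0, -1.2]
gripper_width: 0.289
grasp_force: 29.7
```

Run:
```python
from h import *
o=ctrl.get_obs();print(o["position"],tool((.629,-.170,.096),o),o["gripper_width"])
```

```text
[ 0.62816172 -0.16908164  0.18821675] (array([0.0006, 0.0015, 0.0922]), 0.44) 0.2886250497241315
```

Emit:
{"name": "jog_arm", "arguments": {
  "targets": [
    {"translation": [0, 0.001, 0.03], "rot": [0, 0, 0], "hand": 1},
    {"translation": [0, 0, 0.03], "rot": [0, 0, 0], "hand": 1},
    {"translation": [0, 0, 0.02], "rot": [0, 0, 0], "hand": 1},
    {"translation": [0, 0, 0.01], "rot": [0, 0, 0], "hand": 1},
    {"translation": [0, 0, 0], "rot": [0, 0, 0], "hand": 1},
    {"translation": [0, 0, 0], "rot": [0, 0, 0], "hand": 1}
  ]
}}

```text
clock: 11.63
position: [0.6296, -0.1716, 0.1024]
tcp_rot: [0.976, 0.217, 0.0, -0.0]
force: [0.2, 0.5, -0.5]
gripper_width: 0.283
grasp_force: 29.7
```

Emit:
{"name": "jog_arm", "arguments": {
  "targets": [
    {"translation": [0, 0, 0.006], "rot": [0, 0, 0], "hand": 1},
    {"translation": [0, 0, 0], "rot": [0, 0, 0], "hand": 1},
    {"translation": [0, 0, 0], "rot": [0, 0, 0], "hand": 1},
    {"translation": [0, 0, 0], "rot": [0, 0, 0], "hand": 0.5},
    {"translation": [0, 0, 0], "rot": [0, 0, 0], "hand": 0.5},
    {"translation": [0, 0, 0], "rot": [0, 0, 0], "hand": 0.5},
    {"translation": [0, 0, 0], "rot": [0, 0, 0], "hand": 0.5},
    {"translation": [0, 0, 0], "rot": [0, 0, 0], "hand": 0.5}
  ]
}}

```text
clock: 12.3
position: [0.6293, -0.1722, 0.0956]
tcp_rot: [0.976, 0.217, 0.0, 0.0]
force: [0.1, -0.2, -0.0]
gripper_width: 0.489
grasp_force: 0.0
```

Emit:
{"name": "jog_arm", "arguments": {
  "targets": [
    {"translation": [0, 0, -0.03], "rot": [0, 0, 0], "hand": 0.3},
    {"translation": [0, 0, -0.04], "rot": [0, 0, 0], "hand": 0.3},
    {"translation": [0, 0, -0.04], "rot": [0, 0, 0], "hand": 0.3},
    {"translation": [-0.036, 0, 0], "rot": [0, 0, 0], "hand": 0.3},
    {"translation": [-0.036, 0, 0], "rot": [0, 0, 0], "hand": 0.3},
    {"translation": [-0.036, 0, 0], "rot": [0, 0, 0], "hand": 0.3},
    {"translation": [-0.036, 0, 0], "rot": [0, 0, 0], "hand": 0.3},
    {"translation": [0, 0, 0], "rot": [0, 0, 0], "hand": 0.3}
  ]
}}

```text
clock: 12.97
position: [0.4932, -0.2379, 0.2052]
tcp_rot: [0.977, 0.213, -0.002, 0.001]
force: [0.1, -1.2, -0.6]
gripper_width: 0.698
grasp_force: 0.0
```

Emit:
{"name": "jog_arm", "arguments": {
  "targets": [
    {"translation": [0, 0, 0], "rot": [0, 0, 0], "hand": 0.3},
    {"translation": [0, 0, 0], "rot": [0, 0, 0], "hand": 0.3}
  ]
}}

```text
clock: 13.13
position: [0.4991, -0.2329, 0.2059]
tcp_rot: [0.976, 0.217, 0.0, 0.0]
force: [-0.3, -0.1, -0.1]
gripper_width: 0.698
grasp_force: 0.0
```

Run:
```python
from car import *
o=ctrl.get_obs();p=camera_params("wrist");im=snapshot("wrist");cv2.imwrite("pics/w8.png",im);h=cv2.cvtColor(im,cv2.COLOR_BGR2HSV)
np.save("pics/w8.npy",p,allow_pickle=True)
print(o["position"],o["q"].round(2))
a,b=proj("wrist",(.564,-.201,.124),p).astype(int);print(a,b)
org=cv2.inRange(h,(5,120,200),(22,255,255));c=big(org,a-35,b-60,a+35,min(b+60,238));P=flat("wrist",c,.124,p)
print("bar",cv2.minAreaRect(P*1000),tool((.564,-.201,.115),o))
j=proj("wrist",(.629,-.170,.06),p).astype(int);print(j)
cv2.imwrite("pics/w8c.png",cv2.resize(im[max(0,j[1]-60):240,j[0]-120:j[0]+120],None,fx=2.4,fy=2.4,interpolation=cv2.INTER_CUBIC))
```

```text
[ 0.49909662 -0.23289724  0.20587259] [ 1.01  0.28 -0.77  1.68  0.2   1.27 -0.93]
320 129
bar ((563.58349609375, -201.55772399902344), (67.7550277709961, 12.668231964111328), 24.45365333557129) (array([ 0.0722, -0.0015,  0.0909]), 0.437)
[320  46]
```

View pics/w8c.png

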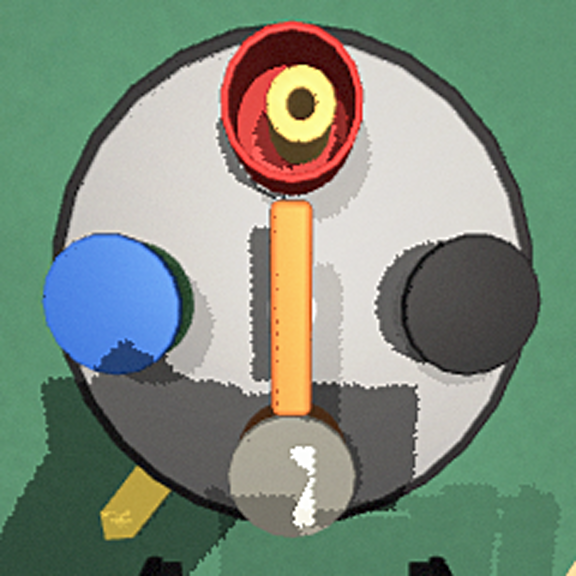

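The tight sleeve stands upright inside the red jar (crop (300,103)). Bar centre is (0.5637, −0.2013) at 24.5°. Gripping the bar.

Emit:
{"name": "jog_arm", "arguments": {
  "targets": [
    {"translation": [0.024, 0, 0], "rot": [0, 0, 0], "hand": 0.3},
    {"translation": [0.024, -0.001, 0], "rot": [0, 0, 0], "hand": 0.3},
    {"translation": [0.024, 0, 0.013], "rot": [0, 0, 0.007], "hand": 0.3},
    {"translation": [0, 0, 0.03], "rot": [0, 0, 0], "hand": 0.3},
    {"translation": [0, 0, 0.03], "rot": [0, 0, 0], "hand": 0.3},
    {"translation": [0, 0, 0.02], "rot": [0, 0, 0], "hand": 0.3},
    {"translation": [0, 0, 0], "rot": [0, 0, 0], "hand": 0.3},
    {"translation": [0, 0, 0], "rot": [0, 0, 0], "hand": 0.7}
  ]
}}

```text
clock: 13.85
position: [0.5639, -0.2003, 0.1119]
tcp_rot: [0.977, 0.214, -0.0, -0.001]
force: [0.5, 0.3, 0.6]
gripper_width: 0.679
grasp_force: 0.0
```

Run:
```python
from car import *
im=cv2.imread("pics/w8.png");p=np.load("pics/w8.npy",allow_pickle=True).item();h=cv2.cvtColor(im,cv2.COLOR_BGR2HSV)
m=cv2.inRange(h,(20,110,80),(35,255,255));a,b=proj("wrist",(.428,-.167,.008),p).astype(int);print(a,b)
c=big(m,a-30,b-30,a+30,min(b+30,245));F=flat("wrist",c,.008,p);print(cv2.boundingRect(c),cv2.minAreaRect(F*1000))
for z in(.004,.012):
  for n in("w1","w2","w8"):
    I=cv2.imread(f"pics/{n}.png");q=np.load(f"pics/{n}.npy",allow_pickle=True).item();H=cv2.cvtColor(I,cv2.COLOR_BGR2HSV);a,b=proj("wrist",(.428,-.167,.008),q).astype(int)
    c=big(cv2.inRange(H,(20,110,80),(35,255,255)),a-30,b-30,a+30,b+28);k=np.zeros(I.shape[:2],np.uint8);cv2.drawContours(k,[c],-1,1,-1);ys,xs=np.nonzero(k)
    F=np.array([ray("wrist",(x,y),z,q)[:2] for x,y in zip(xs,ys)])-[.5637,-.2013];w,v=np.linalg.eigh(np.cov(F.T));print(z,n,F.mean(0).round(4),np.degrees(np.arctan2(*F.mean(0)[::-1])).round(1),"axis",np.degrees(np.arctan(v[1,1]/v[0,1])).round(1)+180)
o=ctrl.get_obs();print(o["position"],o["q"].round(3))
```

```text
254 210
(242, 194, 29, 31) ((426.00750732421875, -167.2074737548828), (22.77904510498047, 45.6670036315918), 75.81600189208984)
0.004 w1 [-0.1362  0.0326] 166.5 axis 167.4
0.004 w2 [-0.1345  0.032 ] 166.6 axis 166.3
0.004 w8 [-0.1373  0.0339] 166.1 axis 166.2
0.012 w1 [-0.1333  0.0342] 165.6 axis 167.4
0.012 w2 [-0.1332  0.0385] 163.9 axis 166.3
0.012 w8 [-0.1338  0.0332] 166.1 axis 166.2
[ 0.56392274 -0.20030438  0.11193889] [ 0.843  0.483 -0.734  1.651  0.347  1.145 -1.119]
```

Emit:
{"name": "jog_arm", "arguments": {
  "targets": [
    {"translation": [0, 0, 0], "rot": [0, 0, 0], "hand": 1},
    {"translation": [0, 0, 0], "rot": [0, 0, 0], "hand": 1},
    {"translation": [0, 0, 0], "rot": [0, 0, 0], "hand": 1},
    {"translation": [0, 0, 0], "rot": [0, 0, 0], "hand": 1},
    {"translation": [0, 0, 0], "rot": [0, 0, 0], "hand": 1},
    {"translation": [0, 0, 0], "rot": [0, 0, 0], "hand": 1},
    {"translation": [0, 0, 0], "rot": [0, 0, 0], "hand": 1},
    {"translation": [0, 0, 0], "rot": [0, 0, 0], "hand": 1}
  ]
}}

```text
clock: 14.52
position: [0.5634, -0.2015, 0.1127]
tcp_rot: [0.977, 0.213, -0.0, -0.0]
force: [-2.1, 2.0, 4.2]
gripper_width: 0.188
grasp_force: 30.0
```

Gripped. Pointer at 166.2° and bar at 24.6°, so I turn +141.6°, which is 2.47 rad (negative about tool z).

Emit:
{"name": "jog_arm", "arguments": {
  "targets": [
    {"translation": [0, 0, 0], "rot": [0, 0, -0.05], "hand": 1},
    {"translation": [0, 0, 0], "rot": [0, 0, -0.1], "hand": 1},
    {"translation": [0, 0, 0], "rot": [0, 0, -0.1], "hand": 1},
    {"translation": [0, 0, 0], "rot": [0, 0, -0.1], "hand": 1},
    {"translation": [0, 0, 0], "rot": [0, 0, -0.1], "hand": 1},
    {"translation": [0, 0, 0], "rot": [0, 0, -0.1], "hand": 1},
    {"translation": [0, 0, 0], "rot": [0, 0, -0.1], "hand": 1},
    {"translation": [0, 0, 0], "rot": [0, 0, -0.1], "hand": 1}
  ]
}}

```text
clock: 15.18
position: [0.563, -0.2011, 0.1127]
tcp_rot: [0.83, 0.558, -0.0, -0.001]
force: [-4.2, 2.9, 5.7]
gripper_width: 0.182
grasp_force: 30.0
```

Run:
```python
from h import *
o=ctrl.get_obs();print(o["position"],o["q"].round(2),o["force"],o["moment"],o["gripper_width"],tool((0,0,0),o)[1])
```

```text
[ 0.56303265 -0.20108054  0.11265057] [ 0.94  0.53 -0.87  1.65  0.43  1.17 -0.42] [-4.21081699  2.89957471  5.72887493] [ 0.65745534  1.03535754 -0.10373145] 0.18225595386657276 1.185
```

Emit:
{"name": "jog_arm", "arguments": {
  "targets": [
    {"translation": [0, 0, 0], "rot": [0, 0, -0.1], "hand": 1},
    {"translation": [0, 0, 0], "rot": [0, 0, -0.1], "hand": 1},
    {"translation": [0, 0, 0], "rot": [0, 0, -0.1], "hand": 1},
    {"translation": [0, 0, 0], "rot": [0, 0, -0.1], "hand": 1},
    {"translation": [0, 0, 0], "rot": [0, 0, -0.1], "hand": 1},
    {"translation": [0, 0, 0], "rot": [0, 0, -0.1], "hand": 1},
    {"translation": [0, 0, 0], "rot": [0, 0, -0.1], "hand": 1},
    {"translation": [0, 0, 0], "rot": [0, 0, -0.1], "hand": 1}
  ]
}}

```text
clock: 15.85
position: [0.5624, -0.2011, 0.1126]
tcp_rot: [0.547, 0.837, -0.001, -0.001]
force: [-7.8, 3.1, 7.7]
gripper_width: 0.184
grasp_force: 30.0
```

Emit:
{"name": "jog_arm", "arguments": {
  "targets": [
    {"translation": [0, 0, 0], "rot": [0, 0, -0.1], "hand": 1},
    {"translation": [0, 0, 0], "rot": [0, 0, -0.1], "hand": 1},
    {"translation": [0, 0, 0], "rot": [0, 0, -0.1], "hand": 1},
    {"translation": [0, 0, 0], "rot": [0, 0, -0.1], "hand": 1},
    {"translation": [0, 0, 0], "rot": [0, 0, -0.1], "hand": 1},
    {"translation": [0, 0, 0], "rot": [0, 0, -0.1], "hand": 1},
    {"translation": [0, 0, 0], "rot": [0, 0, -0.1], "hand": 1},
    {"translation": [0, 0, 0], "rot": [0, 0, -0.1], "hand": 1}
  ]
}}

```text
clock: 16.52
position: [0.562, -0.2016, 0.1126]
tcp_rot: [0.178, 0.984, -0.0, -0.002]
force: [-10.6, 2.2, 9.6]
gripper_width: 0.184
grasp_force: 30.0
```

Emit:
{"name": "jog_arm", "arguments": {
  "targets": [
    {"translation": [0, 0, 0], "rot": [0, 0, -0.08], "hand": 1},
    {"translation": [0, 0, 0], "rot": [0, 0, -0.03], "hand": 1},
    {"translation": [0, 0, 0], "rot": [0, 0, 0], "hand": 1},
    {"translation": [0, 0, 0], "rot": [0, 0, 0], "hand": 1},
    {"translation": [0, 0, 0], "rot": [0, 0, 0], "hand": 1}
  ]
}}

```text
clock: 16.93
position: [0.562, -0.2016, 0.1126]
tcp_rot: [0.126, 0.992, -0.0, -0.002]
force: [-11.1, 1.8, 11.3]
gripper_width: 0.188
grasp_force: 30.0
```

Run:
```python
from car import *
o=ctrl.get_obs();print(o["position"],o["q"].round(2),o["force"],o["moment"],o["gripper_width"],np.degrees(tool((0,0,0),o)[1]))
p=camera_params("wrist");im=snapshot("wrist");t=snapshot("top");s=snapshot("scene")
cv2.imwrite("pics/w9.png",im);cv2.imwrite("pics/t9.png",t);cv2.imwrite("pics/s9.png",s);np.save("pics/w9.npy",p,allow_pickle=True)
a=np.array([.5637,-.2013]);d=np.radians(166.2)
u=np.array([np.cos(d),np.sin(d)])
for nm,r,z in(("jarrim",.073,.072),("mark",.105,.018),("ptr",.137,.008)): print(nm,[ (n,proj(n,[*(a+r*u),z],p if n=="wrist" else None).round(1).tolist()) for n in("wrist","scene","top")])
c=np.zeros((560,800,3),np.uint8);c[:300]=cv2.resize(im[:240],None,fx=1.25,fy=1.25)
c[302:560,:400]=cv2.resize(s[150:265,180:358],(400,258),interpolation=cv2.INTER_CUBIC);c[302:560,402:]=cv2.resize(t[145:250,320:482],(398,258),interpolation=cv2.INTER_CUBIC)
cv2.imwrite("pics/v9.png",c)
```

```text
[ 0.56200094 -0.20161708  0.11260488] [ 1.13  0.7  -1.19  1.64  0.67  1.28  1.13] [-11.08054195   1.76937877  11.34384848] [ 0.435445    2.26692082 -0.08463017] 0.1875014516723034 165.58480279280792
jarrim [('wrist', [321.9, 131.3]), ('scene', [252.4, 185.3]), ('top', [385.1, 207.7])]
mark [('wrist', [321.7, 86.5]), ('scene', [260.1, 192.6]), ('top', [380.8, 218.8])]
ptr [('wrist', [321.3, 44.8]), ('scene', [265.7, 188.9]), ('top', [378.3, 228.2])]
```

View pics/v9.png

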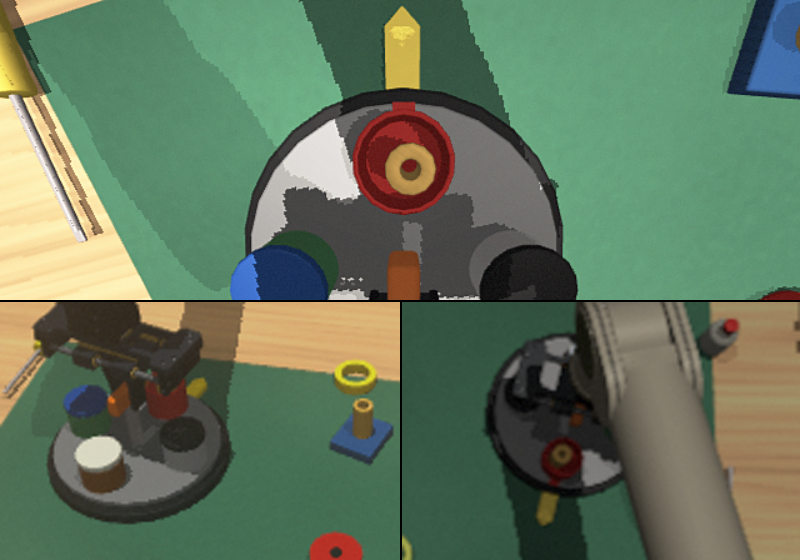

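Jar, red mark (403,105) and pointer (402,50) line up. A quick numeric check of the residual angle follows.

Run:
```python
from car import *
im=cv2.imread("pics/w9.png");p=np.load("pics/w9.npy",allow_pickle=True).item();h=cv2.cvtColor(im,cv2.COLOR_BGR2HSV)
red=cv2.inRange(h,(0,120,50),(6,255,255))|cv2.inRange(h,(174,120,50),(180,255,255))
y=cv2.inRange(h,(20,90,70),(35,255,255))
for nm,m,b,z in(("mark",red,(305,80,340,88),.018),("mark2",red,(305,80,340,86),.018),("ptr",y,(300,0,345,72),.008),("ptr tip",y,(300,0,345,20),.008)):
    c=big(m,*b);k=np.zeros(m.shape,np.uint8);cv2.drawContours(k,[c],-1,1,-1);ys,xs=np.nonzero(k);P=ray("wrist",(xs.mean(),ys.mean()),z,p)[:2];d=P-[.5637,-.2013]
    print(nm,xs.mean().round(1),ys.mean().round(1),len(xs),P.round(4),np.hypot(*d).round(4),np.degrees(np.arctan2(d[1],d[0])).round(2))
c=big(red,300,80,345,180);C=circ(flat("wrist",cv2.convexHull(c),.072,p));d=C[0]-[.5637,-.2013];print("jar",C,np.degrees(np.arctan2(d[1],d[0])))
```

```text
mark 322.5 84.0 126 [ 0.4601 -0.1751] 0.1069 165.83
mark2 322.5 83.0 90 [ 0.4594 -0.175 ] 0.1076 165.83
ptr 321.4 40.8 1657 [ 0.4279 -0.1678] 0.1399 166.12
ptr tip 321.3 14.1 222 [ 0.41   -0.1632] 0.1583 166.08
jar (array([ 0.4916, -0.1832]), 0.0275) 165.90767585225365
```

The residual is about 0.3° (0.5 mm) and the arm is still, gripping the bar. Handing in.

```bash
python3 -c "
from bench import ctrl
print(ctrl.get_obs()['clock'],ctrl.hand_in())"
```

```text
the job is handed in; nothing more can be done
17.0833 None
```

The job is handed in at 17.1 s: the good sleeve is fully down on the pin, the tight one is in the red jar, and the jar is within about 0.3° (0.5 mm) of the pointer, still gripping the bar; I tried only the good sleeve on the pin and took the other as tight by elimination, with its visibly narrower bore agreeing.

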